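Open the bar clamp on a glued painting panel

ROBOT

A 6-joint arm with a two-finger parallel gripper is mounted at the origin on the work surface. World frame = base frame: x ahead of the robot, y to its left, z up, the work surface at z = 0. Lengths are in m, angles in degrees, forces in N, time in s.
With the tool pointing down it reaches from about 0.4 to 0.825 m from the base axis. Payload 7 kg.
Tool frame: the origin (TCP) lies midway between the tips of the shut fingers; the grasp point (between the pads) lies 19 mm behind it; z points along the fingers, y is the line along which they close (so a half turn about z gives the same grasp; the last joint's range is limited). The gripper opens to 88 mm and grips with 3 to 60 N. Pads are 19 mm wide; open, the fingers measure 130 mm over their backs; the gripper's body (78 mm by 193 mm) begins 47 mm behind the grasp point.
Start: joints at [91.564, 20.546, 0.682, 0, -70.136, -16.507], TCP at [0.174, 0.652, 0.227] pointing down, gripper open.
Joint ranges: [-176.03, 176.03], [-82.01, 121.73], [-58.28, 71.71], [-173.87, 95.51], [-174.79, -0.11], [-173.66, 173.66]. Speed limits (degrees/s): [136.94, 136.94, 172.46, 180, 180, 180].

INTERFACE

Orientations are given as a 3x3 rotation matrix whose columns are the frame's x, y, z axes.
In Python, from rig import robot gives the robot as it stands. Calls block until the motion is done:
- robot.goto(position, orientation): joint-space move of the TCP to a pose.
- robot.servo_line(position, ori=None, speed=0.15): straight line of the TCP; ori=None keeps the orientation; speed is the mean speed in m/s.
- robot.movej(angles): joint-space move.
- robot.move_gripper(opening): opening from 0.0 (shut) to 1.0 (fully open); the grip force is fixed at half the most; returns when the fingers have stopped.
- robot.dwell(seconds).
- robot.ik(position, orientation): joint angles nearest the present ones, or None.
- robot.grab_frame(name): name is "scene" or "side" or "wrist"; returns (picture, depth): 480x640x3 uint8, red, green, blue; 480x640 float32, m along the optical axis (not along the pixel's ray), 0 where there is no reading.
- robot.camera_info(name): a dict with "vfov" (degrees; the focal length in pixels is half the picture's height over the tangent of half this angle, whatever the lens; pixels are square), "cx", "cy" (the principal point, pixels), "view" (4x4, takes a point from world to camera coordinates); the wrist camera has in their place "T_tool_cam" (4x4, takes a point from camera to tool coordinates, whose origin is the TCP and whose axes are the flange's). Camera axes: x right, y down, z forward; pixel columns grow to the right and rows downward; lengths in m; the calibration is good to about 2 mm. A picture is of the moment at which its call begins: read the wrist's pose just before it. camera_info takes no time and is no camera call.
A pose or a line that the arm cannot do raises robot.Unreachable and nothing moves.
- robot.job_done(): hands the job in; it is judged then, once.
Readings, each from a call of its own:
- robot.read_t(): time.
- robot.read_qpos(): joint angles.
- robot.read_qvel(): joint speeds.
- robot.read_effort(): joint torques, N m.
- robot.read_position(): TCP position.
- robot.read_tcp_rot(): TCP orientation.
- robot.read_force(): force on the tool from outside, world axes, zero at the start.
- robot.read_ft_torque(): the same for the moment, N m.
- robot.read_grip_width(): opening from 0.0 (shut) to 1.0 (fully open).
- robot.read_finger_force(): force on a finger pad.
Only numpy, scipy, OpenCV 4.12 (cv2) and the standard library are available. Lean on these libraries where they do the work, as an engineer would, in place of code of your own. Each camera call takes 0.05 s, during which the arm holds its last target. There are 200 camera calls.

TASK

The glue in the wooden painting panel has set, so open the bar clamp that holds it: press down the black release button on the sliding jaw and, keeping it down, push the jaw back along its bar all the way to the stop, then let go and come away. Do it with the fingertips only, without gripping the jaw or picking anything up; the panel stays lying where it is and the things around it are left alone.

Things in the scene. Friction and masses are not known exactly. Their poses are not given: they have to be found in the camera images.
- clamp: Aluminium bar clamp fixed on a plywood board, 200 x 450 x 12 mm. Origin: the board's underside, on the bar's centre line; z up, y along the bar in the direction in which the sliding jaw opens. Bar 20 mm wide, top 58 mm above the table, y = -225 to +200 mm, square notches 10 mm apart in its lower edge. At the -y end the fixed head, 92 mm high, with a screw and wooden handle (to y = -335 mm).
- jaw (a joint): Sliding jaw's travel along the bar, m: 0 = closed on the panel (start), 0.110 = fully back at the stop. Grey casting 95 mm long, 42 mm wide: front plate 12 mm thick, 84 mm above the table; a 47 mm gap with the black release button; a solid upstand 30 mm long, 37 mm wide, 116 mm above the table. Slides with about 2.5 N friction, but the ratchet stops it opening unless the release is held down.
- latch (a joint): Ratchet release's travel, m: 0 = sprung up, 0.008 = fully down. Beyond 0.005 the blade is clear of the notches and the jaw can move back. The spring takes 3 N to start and 7 N fully down; let go, it springs up by itself.
- release_top (a point): Middle of the top of the release: a flat black thumb button 32 mm across the bar by 34 mm along it, ribbed on top, between the front plate and the upstand of the sliding jaw. 92 mm above the table when up, 84 mm when down. Moves along with jaw and button. It is pressed straight down.
- jaw_push (a point): Middle of the upstand's flat face that looks at the release button, 102 mm above the table (the face spans 68 to 116 mm), 24 mm beyond the button's middle in the clamp's +y direction. A finger on the button can push the jaw back against this face.
- bar_stop (a point): Near face, at the height of the bar's top, of the steel stop (30 mm wide, rising 11 mm above the bar) on the bar's +y end. The jaw's rear end comes up to it.
- panel_mid (a point): Centre of the glued wooden painting panel, 200 mm (across the bar) x 130 mm (along it) x 18 mm, edge-glued from two boards, about 0.3 kg, lying loose on the bar and two wooden bearers between head and sliding jaw; its top is 76 mm above the table.
- pot_mid (a point): Bystander: middle of a small closed paint pot, 38 mm wide, 48 mm high, standing on the gluing board beside the bar.
- tape_mid (a point): Bystander: middle of a roll of paper tape, 58 mm wide, 24 mm high, lying on the gluing board on the bar's other side.
- glue_mid (a point): Bystander: middle of a white glue bottle, 54 mm wide, 140 mm high, standing between clamp and robot, beside the panel.
- brush_mid (a point): Bystander: middle of a blue paint brush, 210 mm long, 9 mm thick, lying on the table on the clamp's far side.
- pencil_mid (a point): Bystander: middle of a red pencil, 170 mm long, 8 mm thick, lying on the table to the left.
- jar_mid (a point): Bystander: middle of a glass water jar, 72 mm wide, 95 mm high, on the table to the left.
- palette_mid (a point): Bystander: middle of a round glass palette dish, 92 mm wide, 18 mm high, on the table to the left.
There are look-alikes about, which are no part of the job. What is meant by the part that bears panel_mid is not green or white, and is the larger of those in its own colour.

How it is judged:
By the outcome, as a careful person would: the job done as asked, in the order asked, and still so for the second after the job is handed in, with the robot touching nothing.
It also fails if it takes over 32 s, if anything falls off the work surface, if the arm or the gripper's body presses on something with over 40 N, if the wrist force passes 120 N, or if a joint passes its speed limit or range.

## Working session

There is one attempt and no reset: what is moved stays moved. The work goes in short steps, each a Python script; the robot and the scene stay as the last script left them, time stands still between calls to the robot, and variables do not carry over. Pictures are saved under pics/ and viewed, at most 10 in all, crops included, and the job is handed in when it is done.

```bash
mkdir -p pics; cat > h.py <<'E'
from rig import robot
import numpy as np, cv2
def cam(n):
    c=robot.camera_info(n); f=240/np.tan(np.radians(c['vfov'])/2)
    if 'view' in c: T=np.linalg.inv(np.array(c['view']))
    else:
        T=np.eye(4);T[:3,:3]=robot.read_tcp_rot();T[:3,3]=robot.read_position();T=T@np.array(c['T_tool_cam'])
    return f,c['cx'],c['cy'],T
def ray(C,u,v,z):
    f,cx,cy,T=C; d=T[:3,:3]@np.array([(u-cx)/f,(v-cy)/f,1]);o=T[:3,3]
    return o+d*(z-o[2])/d[2]
def dep(C,u,v,D):
    f,cx,cy,T=C; return T[:3,3]+T[:3,:3]@np.array([(u-cx)/f,(v-cy)/f,1])*D
E
python3 - <<'E'
from h import *
for n in('scene','side'):
    p,d=robot.grab_frame(n); cv2.imwrite(f'pics/{n}.png',p[:,:,::-1]); np.savez(f'{n}.npz',p=p,d=d)
    print(n,cam(n),robot.camera_info(n).keys(), (d>0).mean())
E
```

```text
scene (np.float64(449.15897238836504), 324.70990881492514, 236.86942813476008, array([[-0.3408959 ,  0.50911113, -0.79031376,  1.33617691],
       [ 0.94007944,  0.19030829, -0.28290177,  0.34262919],
       [ 0.00637483, -0.83939777, -0.54348022,  0.7127898 ],
       [ 0.        ,  0.        ,  0.        ,  1.        ]])) dict_keys(['vfov', 'cx', 'cy', 'view']) 0.996171875
side (np.float64(595.245066037188), 321.8377211472204, 242.3497177253921, array([[-0.9954875 , -0.05624507,  0.07642732,  0.36544831],
       [-0.09416881,  0.48624504, -0.86873356,  1.14326025],
       [ 0.01169958, -0.87201046, -0.48934739,  0.73056846],
       [ 0.        ,  0.        ,  0.        ,  1.        ]])) dict_keys(['vfov', 'cx', 'cy', 'view']) 0.996103515625
```

View pics/scene.png

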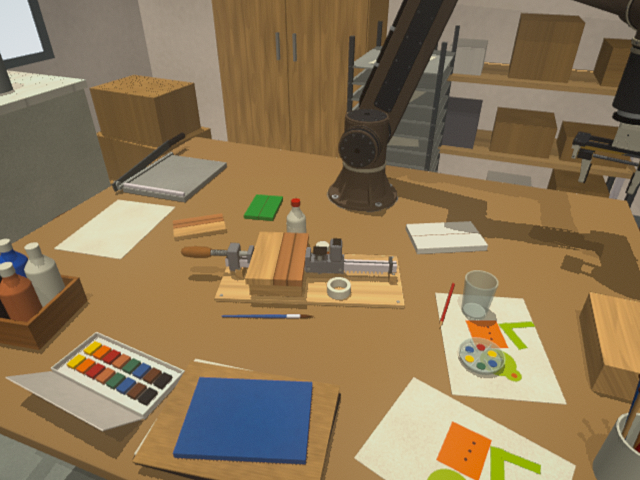

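View pics/side.png

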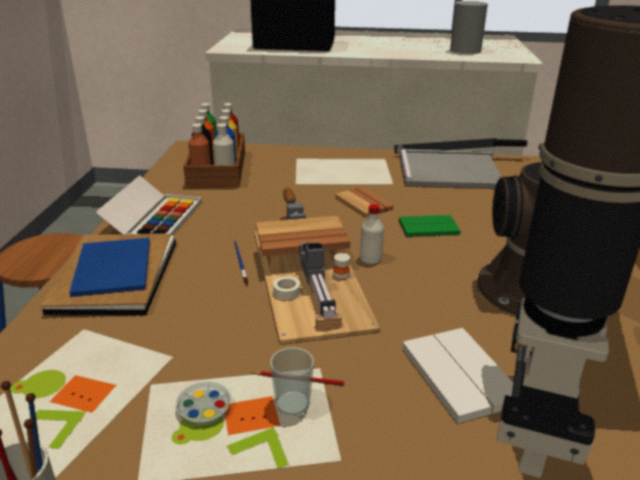

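The scene view shows the clamp at about (310,260): panel at (280,258), jaw at (325,253), stop at (392,267). There is one bar clamp only. Candidates for the panel:
- brown wooden panel in the clamp, scene (280,258)
- small brown one, (200,227)
- green one, (263,207)
- white one, (447,237)

I choose the one in the clamp, because it is the larger of the brown ones. I'll check it in a close crop.

```bash
python3 - <<'E'
from h import *
p=cv2.imread('pics/scene.png')[215:315,205:415]
q=cv2.imread('pics/side.png')[205:345,245:395]
a=cv2.resize(p,None,fx=3.6,fy=3.6,interpolation=cv2.INTER_CUBIC); cv2.imwrite('pics/c1.png',a)
cv2.imwrite('pics/c2.png',cv2.resize(q,None,fx=4,fy=4,interpolation=cv2.INTER_CUBIC))
E
```

```text
(no output)
```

View pics/c1.png

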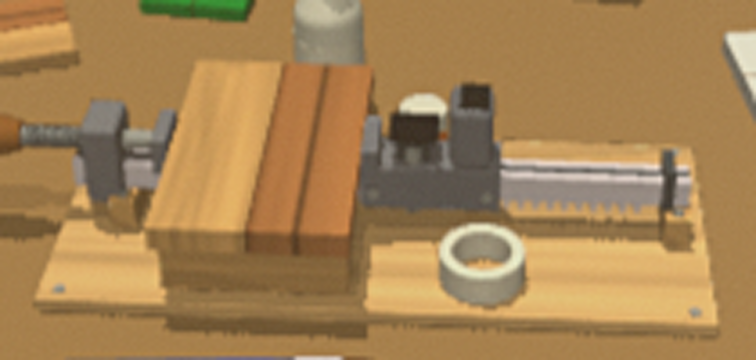

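View pics/c2.png

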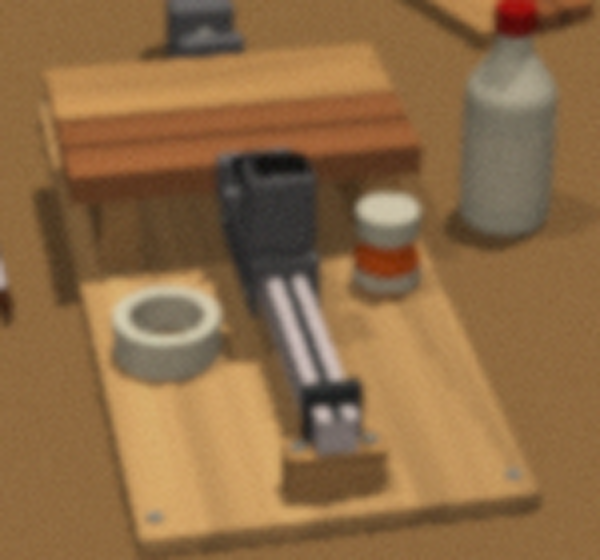

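The crops confirm it: the clamp holds the two-board brown panel. In the c1 crop the button top is at (415,127), the upstand top at (475,97) and the stop at (668,155). I'll compute the pose, then get a wrist view from above.

```bash
python3 - <<'E'
from h import *
C=cam('scene'); S=cam('side')
g=lambda u,v,z:ray(C,205+u/3.6,215+v/3.6,z)
s=lambda u,v,z:ray(S,245+u/4,205+v/4,z)
print('btn',g(415,122,.092),'ups',g(475,96,.116), s(280,165,.116))
fl,fr,br=g(38,303,.012),g(716,325,.012),g(690,150,.012)
sl,sr=s(142,540,.012),s(538,492,.012)
print(fl,fr,br,sl,sr); print(np.linalg.norm(fl-fr),np.linalg.norm(fr-br),np.linalg.norm(sl-sr))
a=fr-fl; print('yaw of y axis',np.degrees(np.arctan2(a[1],a[0])), np.degrees(np.arctan2(*(sl-sr)[1::-1])))
print(robot.read_tcp_rot().round(3), robot.camera_info('wrist')['T_tool_cam'])
btn=g(415,122,.092); y=(fr-fl);y[2]=0;y/=np.linalg.norm(y)
for sg in(1,-1):
    R=np.c_[sg*y,np.cross([0,0,-1],sg*y),[0,0,-1]]
    print(sg,[robot.ik(btn+[0,0,h]+y*k,R) for h,k in((.2,0),(.0,0),(-.01,.125))])
E
```

```text
btn [0.48799943 0.0277563  0.092     ] ups [0.47799858 0.06679017 0.116     ] [0.47403403 0.07040451 0.116     ]
[ 0.66144465 -0.17117671  0.012     ] [0.52803175 0.25040612 0.012     ] [0.34146833 0.19277366 0.012     ] [0.520159   0.25536726 0.012     ] [0.33254576 0.19730119 0.012     ]
0.442188974516926 0.19526241231428076 0.19639347606139104
yaw of y axis 107.56034822720551 17.197234449199932
[[ 0.966 -0.258 -0.   ]
 [-0.258 -0.966 -0.001]
 [ 0.     0.001 -1.   ]] [[-7.33017469e-05 -9.66680748e-01 -2.55985013e-01  6.95768714e-02]
 [ 9.99999990e-01 -3.93666630e-05 -1.37690682e-04  6.88834220e-04]
 [ 1.23025655e-04 -2.55985020e-01  9.66680741e-01 -1.57987988e-01]
 [ 0.00000000e+00  0.00000000e+00  0.00000000e+00  1.00000000e+00]]
1 [array([ 26.35920437,   0.44616764, -15.8826357 ,   0.        ,
       -73.67119666, 171.20114386]), array([ 26.35920437,  10.89233908, -32.67574639,   0.        ,
       -46.43191453, 171.20114386]), array([ 41.95915255,  10.34679111, -35.13792124,   0.        ,
       -44.51528766, 155.60119568])]
-1 [array([ 26.35920437,   0.44616764, -15.8826357 ,   0.        ,
       -73.67119666,  -8.79885614]), array([ 26.35920437,  10.89233908, -32.67574639,   0.        ,
       -46.43191453,  -8.79885614]), array([ 41.95915255,  10.34679111, -35.13792124,   0.        ,
       -44.51528766, -24.39880432])]
```

```bash
python3 - <<'E'
from h import *
yaw=np.radians(107.4); y=np.array([np.cos(yaw),np.sin(yaw),0])
R=np.c_[-y,np.cross([0,0,-1],-y),[0,0,-1]]
robot.move_gripper(0.0)
robot.goto(np.array([.488,.028,.23]),R)
C=cam('wrist'); p,d=robot.grab_frame('wrist'); cv2.imwrite('pics/w.png',p[:,:,::-1]); np.savez('w.npz',p=p,d=d,T=C[3],k=C[:3])
print(robot.read_t(),robot.read_position(),robot.read_force())
E
```

```text
4.05 [0.48816734 0.02864354 0.22993358] [-0.28787086  0.59634306  1.39750769]
```

View pics/w.png

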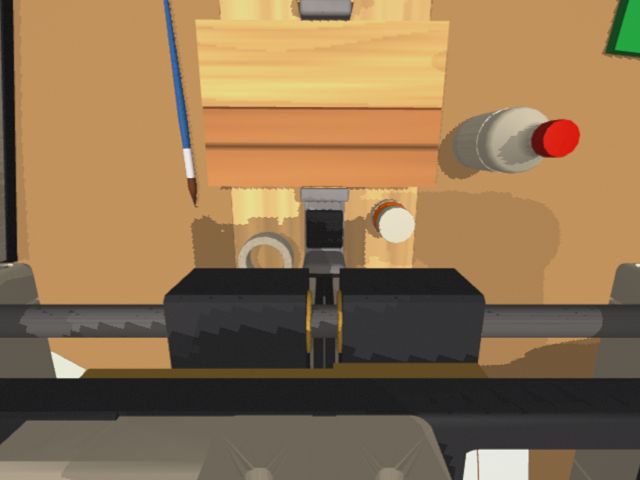

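The wrist view shows the button at (324,228), spanning columns 305–343 and rows 208–248. The upstand face edge is near row 250, the pot is at (395,222), the tape at (265,255) and the fingers are below row 270. Next I compute the button position and check the finger geometry.

```bash
python3 - <<'E'
from h import *
z=np.load('w.npz'); f,cx,cy=z['k']; C=(f,cx,cy,z['T']); d=z['d']
hsv=cv2.cvtColor(z['p'],cv2.COLOR_RGB2HSV)
m=(hsv[...,2]<60).astype(np.uint8); m[:200]=0;m[258:]=0;m[:,:295]=0;m[:,355:]=0
n,_,st,ce=cv2.connectedComponentsWithStats(m); 
for i in range(1,n):
    if st[i,4]>50: print(st[i],ce[i])
for uv in((324,210),(324,228),(324,244)): print(uv,dep(C,*uv,d[uv[1],uv[0]]),ray(C,*uv,.092))
for v in range(196,300,6): print(v,dep(C,324,v,d[v,324]).round(4))
T=np.linalg.inv(robot.camera_info('wrist')['T_tool_cam'])
for q in((0,0,0,1),(0,0,-.019,1),(.0,.02,0,1)):
    c=T@np.array(q); print(q,cx+f*c[0]/c[2],cy+f*c[1]/c[2],c[2])
print('grip',robot.read_grip_width())
for u,v in((312,275),(300,290),(250,340),(170,340),(250,275),(324,300),(324,360)):
    c=d[v,u]; q=np.array(robot.camera_info('wrist')['T_tool_cam'])@np.array([(u-cx)/f*c,(v-cy)/f*c,c,1]); print((u,v),q[:3].round(4))
# panel/bar axis lateral: left/right panel edges at z .076
for uv in((207,185),(436,185),(198,25),(448,25)): print(uv,ray(C,*uv,.076))
E
```

```text
[ 306  210   37   38 1361] [323.84864071 228.47538575]
(324, 210) [0.49438437 0.00989806 0.09153215] [0.49440832 0.0098229  0.092     ]
(324, 228) [0.48970699 0.02476936 0.09204123] [0.48970422 0.02477807 0.092     ]
(324, 244) [0.4854534  0.03829314 0.09246492] [0.48541548 0.03841275 0.092     ]
196 [ 0.4977 -0.0005  0.0839]
202 [0.4954 0.0066 0.0682]
208 [0.4937 0.012  0.0676]
214 [0.4934 0.0129 0.0931]
220 [0.4918 0.0182 0.0915]
226 [0.4902 0.0231 0.092 ]
232 [0.4886 0.0282 0.0918]
238 [0.4871 0.033  0.0932]
244 [0.4855 0.0383 0.0925]
250 [0.4817 0.0502 0.0679]
256 [0.4821 0.0491 0.0913]
262 [0.4821 0.0491 0.1082]
268 [0.4812 0.0519 0.115 ]
274 [0.4799 0.0559 0.1179]
280 [0.4783 0.061  0.1175]
286 [0.4768 0.0658 0.1181]
292 [0.4753 0.0705 0.119 ]
298 [0.4656 0.1014 0.0578]
(0, 0, 0, 1) 324.7515853494217 297.782406509469 0.17056796635130148
(0, 0, -0.019, 1) 324.86690164490545 315.6963579411905 0.15220091679754894
(0.0, 0.02, 0, 1) 365.92471533767684 297.7768039386777 0.1705708007296547
grip 0.0023469927212833052
(312, 275) [-0.0296 -0.0101  0.1128]
(300, 290) [ 0.0404 -0.0056 -0.0876]
(250, 340) [ 0.0295 -0.0166 -0.0894]
(170, 340) [ 0.0296 -0.0339 -0.0896]
(250, 275) [ 0.0398 -0.0186 -0.0765]
(324, 300) [-0.0779 -0.0003  0.1711]
(324, 360) [-0.1466 -0.0003  0.1706]
(207, 185) [0.59857102 0.02208893 0.076     ]
(436, 185) [ 0.40614169 -0.0384125   0.076     ]
(198, 25) [ 0.6327447  -0.09847205  0.076     ]
(448, 25) [ 0.44444791 -0.15769187  0.076     ]
```

```bash
python3 - <<'E'
from h import *
im=[]
for n in('scene','side'):
    p,d=robot.grab_frame(n); f,cx,cy,T=cam(n); 
    def pj(w):
        c=np.linalg.inv(T)@np.r_[w,1]; return int(cx+f*c[0]/c[2]),int(cy+f*c[1]/c[2])
    w=robot.read_position(); u,v=pj(w); print(n,u,v)
    p=p[:,:,::-1].copy()
    a=cv2.resize(p[v-70:v+70,u-70:u+70],None,fx=2.8,fy=2.8,interpolation=cv2.INTER_CUBIC); cv2.circle(a,(196,196),3,(0,0,255),-1); im.append(a)
cv2.imwrite('pics/g.png',np.hstack(im))
E
```

```text
scene 320 198
side 310 187
```

View pics/g.png

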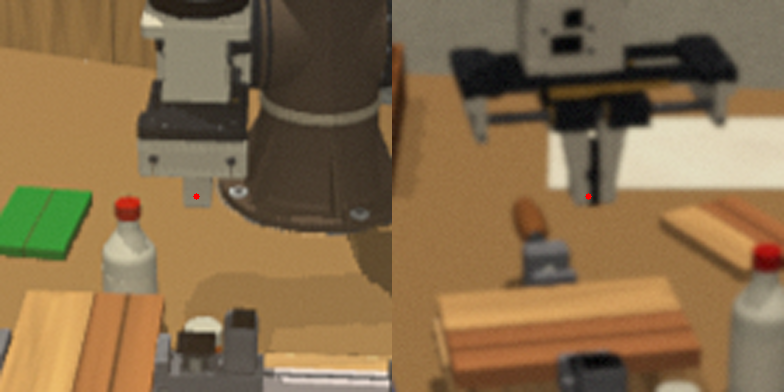

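The shut fingers form one narrow post and the TCP sits at the tip, as described. I'll press about 6 mm beyond the button's middle, then push.

```bash
cat > push.py <<'E'
from h import *
yaw=np.radians(107.45); y=np.array([np.cos(yaw),np.sin(yaw),0])
b=np.array([.4897,.0248,0])+y*.006
Z=np.array([0,0,1.])
robot.servo_line(b+.105*Z,speed=.12); robot.dwell(.2)
f0=robot.read_force(); z=.096
rel=lambda:robot.read_force()-f0
log=lambda s,:print(s,round(robot.read_t(),2),robot.read_position().round(4),rel().round(1))
robot.servo_line(b+z*Z,speed=.05); log('near')
while z>.076:
    z-=.0015; robot.servo_line(b+z*Z,speed=.03); F=rel()[2]; print(round(z,4),round(F,1),robot.read_position()[2].round(4))
    if F>14: break
log('pressed')
s=0
while s<.135:
    s+=.006; robot.servo_line(b+y*s+z*Z,speed=.06); F=rel(); fy=-F@y
    print(round(s,3),'z',robot.read_position()[2].round(4),'Fz',F[2].round(1),'push',fy.round(1))
    if F[2]<10: z-=.0007
    if F[2]>25: z+=.0007
    if fy>25 : break
log('end')
E
python3 push.py
```

```text
near 5.88 [0.4876 0.0303 0.0955] [ 0.  -0.  -0.3]
0.0945 -1.8 0.0945
0.093 -1.6 0.0929
0.0915 1.1 0.0917
0.09 3.0 0.0901
0.0885 4.0 0.0886
0.087 5.4 0.0871
0.0855 4.0 0.0857
0.084 5.6 0.0843
0.0825 19.9 0.0841
pressed 8.12 [0.4883 0.0306 0.0841] [-5.6  0.6 19.9]
0.006 z 0.084 Fz 18.9 push -2.6
0.012 z 0.084 Fz 18.3 push -1.9
0.018 z 0.084 Fz 19.0 push -0.8
0.024 z 0.0841 Fz 19.0 push -1.3
0.03 z 0.084 Fz 18.3 push -1.9
0.036 z 0.0841 Fz 19.1 push -1.4
0.042 z 0.084 Fz 19.7 push -2.2
0.048 z 0.084 Fz 18.1 push -0.7
0.054 z 0.084 Fz 19.2 push -1.2
0.06 z 0.084 Fz 19.4 push -1.2
0.066 z 0.0841 Fz 19.1 push -1.2
0.072 z 0.084 Fz 19.3 push -1.4
0.078 z 0.084 Fz 18.7 push -0.8
0.084 z 0.084 Fz 19.0 push -2.1
0.09 z 0.0841 Fz 18.9 push -1.0
0.096 z 0.084 Fz 18.3 push -1.1
0.102 z 0.084 Fz 18.5 push -2.1
0.108 z 0.0841 Fz 18.3 push -1.0
0.114 z 0.084 Fz 16.2 push 3.0
0.12 z 0.084 Fz 16.3 push 7.1
0.126 z 0.084 Fz 10.8 push 44.8
end 13.38 [0.4526 0.1448 0.084 ] [ 25.8 -38.9  10.8]
```

```bash
python3 - <<'E'
from h import *
yaw=np.radians(107.45); y=np.array([np.cos(yaw),np.sin(yaw),0]);Z=np.array([0,0,1.])
p=robot.read_position()
q=p+y*.0005; q[2]=.0825
robot.servo_line(q,speed=.03); print(robot.read_force())
q[2]=.097; robot.servo_line(q,speed=.05); print(robot.read_force(),robot.read_position())
q-=y*.004; robot.servo_line(q,speed=.05); q[2]=.24; robot.servo_line(q,speed=.15)
C=cam('wrist'); p,d=robot.grab_frame('wrist'); cv2.imwrite('pics/w2.png',p[:,:,::-1])
hsv=cv2.cvtColor(p,cv2.COLOR_RGB2HSV)
m=(hsv[...,2]<60).astype(np.uint8); m[:180]=0;m[258:]=0;m[:,:295]=0;m[:,355:]=0
n,_,st,ce=cv2.connectedComponentsWithStats(m); i=1+np.argmax(st[1:,4])
u,v=ce[i]; b=ray(C,u,v,.092); print(st[i],b,dep(C,u,v,d[int(v),int(u)]),'travel',(b-[.4897,.0248,.092])@y,robot.read_t())
s,_=robot.grab_frame('scene'); cv2.imwrite('pics/s2.png',cv2.resize(s[205:320,170:430,::-1],None,fx=3,fy=3,interpolation=cv2.INTER_CUBIC))
E
```

```text
[-3.22570746 -5.54476465 18.43836208]
[ 1.04314303 -5.30099613  3.05068453] [0.45210597 0.14425291 0.0969095 ]
[ 306  200   36   37 1313] [0.45714268 0.13073461 0.092     ] [0.45717189 0.1306415  0.09250929] travel 0.11082246464697654 15.5667
```

View pics/w2.png

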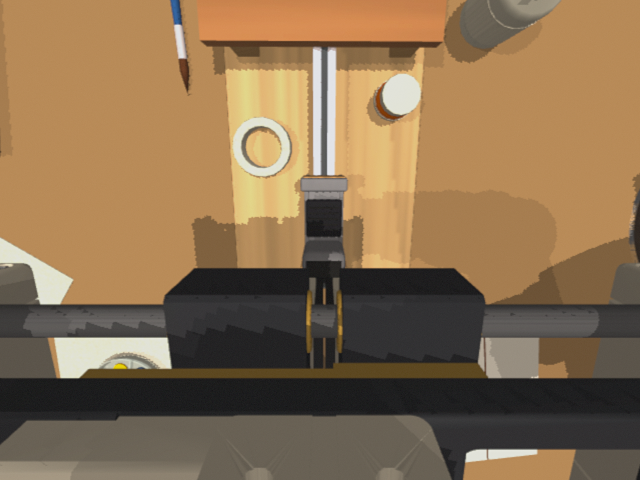

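View pics/s2.png

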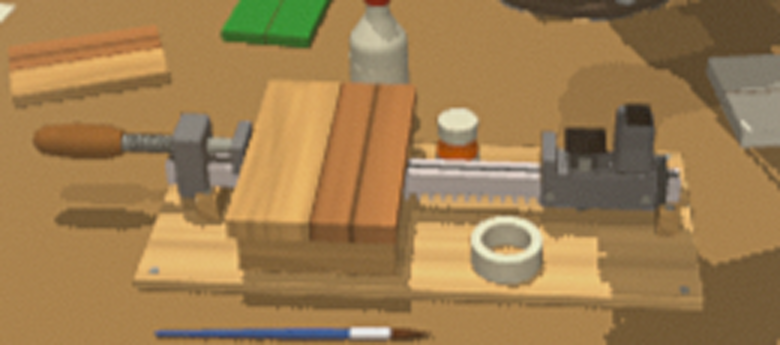

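The jaw is at the stop: it travelled 0.111 m, and in the s2 crop its rear end meets the stop at (665,185). The button is up at about 92 mm, and the panel, pot and tape haven't moved. The arm is clear.

```bash
python3 -c "
from rig import robot
print(robot.job_done())"
```

```text
the job is handed in; nothing more can be done
None
```

The job is handed in: I held the release down and pushed the jaw back to the stop (about 110 mm of travel), then let go, and the button sprang up; the panel, pot and tape look unmoved and the arm is clear.

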